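# Clear the jammed coverslip dispenser

## Task

A filter cube has got into the sloping coverslip dispenser and is jammed against its hold-down bar, so the two coverslip boxes behind it cannot come down. Lift the cube out of the chute and set it down upright in the shallow tray beside the chute. The two boxes must slide down under the bar and end in the chute, one behind the other against the end stop.

Things in the scene. Friction and masses are not known exactly. Their poses are not given: they have to be found in the camera images.
- dispenser: Fixed aluminium chute with a tray beside it on a grey 170x220 mm base. Origin: at desk level below the jammed cube; +x runs up the chute, z up. Chute along y=0, rising 28 deg; slippery floor at z=57 mm at x=0; channel 37 mm wide, end stop at x=-70, open upper end at x=79. Tray: 80 mm square inside, centre x=15, y=-125 mm, floor z=6, rim z=16, walls 3 mm.
- filter_cube: The jammed item: black cube with round windows, 33x33 mm, 34 high, 65 g, in the chute, tilted 28 deg with it. Origin: centre of underside; z square to the chute floor, y across the chute. Chute side walls reach 8 mm up its sides (3 mm thick); bare above. Its front (-x) top edge leans on the 51 mm wide hold-down bar, 28 to 31.5 mm above the floor. A cube on the open desk is a bystander.
- front_box: Coverslip box with colourless lid, 30x30 mm, 22 high, about 22 g, loose in the chute, tilted with it, leaning on the uphill side of the cube; slides down by itself when the cube is gone. Origin: centre of underside; z square to the chute floor. Against the end stop its origin is at x=-57, z=27 mm in the dispenser's frame.
- rear_box: Coverslip box with blue lid, 30x30 mm, 22 high, about 22 g, loose in the chute right behind (uphill of) the front box; slides down with it. Origin: centre of underside; z square to the chute floor. When down behind the front box its origin is at x=-30, z=41 mm in the dispenser's frame.
Mind the look-alikes: they are no part of the job. Leave any pink or red look-alike of the filter_cube alone.

How it is judged:
By the outcome, as a careful person would: the job done as asked, in the order asked, and still so for the second after the job is handed in, with the robot touching nothing.
It also fails if it takes over 32 s, if anything falls off the work surface, if the arm or the gripper's body presses on something with over 40 N, if the wrist force passes 120 N, or if a joint passes its speed limit or range.

## Robot

A 6-joint arm with a two-finger parallel gripper is mounted at the origin on a cart in front of the work surface, level with it; the furniture and walls round the work are solid. World frame = base frame: x ahead of the robot, y to its left, z up, the work surface at z = 0. Lengths are in mm, angles in rad, forces in N, time in s.
With the tool pointing down it reaches from about 300 to 775 mm from the base axis. Payload 14.6 kg.
Tool frame: the origin (TCP) lies at the very end of the fingers, on their centre line; the grasp point (between the pads) lies 19 mm behind it; z points along the fingers, y is the line along which they close (so a half turn about z gives the same grasp; the last joint's range is limited). The gripper opens to 94 mm and grips with 3 to 60 N. Pads are 16 mm wide; open, the fingers measure 119 mm over their backs; the gripper's body (75 mm by 177 mm) begins 78 mm behind the grasp point.
Start: joints at [1.037, 0.3, 1.521, -0, 1.321, -0.067], TCP at [247.513, 491.148, 205.446] pointing down, gripper open.
Joint ranges: [-3.03, 3.03], [-0.79, 2.21], [0.23, 2.52], [-1.04, 4.18], [0, 3.07], [-2.55, 2.55]. Speed limits (rad/s): [2.22, 2.22, 2.57, 3.14, 3.14, 3.14].

## Interface

Orientations are given as [roll, pitch, yaw] about the fixed x, y, z axes, in that order (R = Rz(yaw) Ry(pitch) Rx(roll)).
In Python, from cell import manip gives the robot as it stands. The module is installed in compiled form; this text tells all that it offers.
- The arm moves only by the shell command python3 -m inch 'ROWS' [FORCE]. ROWS is JSON, a list of rows, each an object of numbers: "gripper": the opening, from 0 (shut) to 1 (fully open); "dx", "dy", "dz": the shift along the world's x, y, z in m; "wx", "wy", "wz": the turn, a rotation vector about the world's x, y, z in degrees. A call has exactly 5 rows; each row is the pose to reach, as a shift and turn from the pose commanded when the call began; what a row does not reach only later rows make up. A row lasts 1/12 s, in which the tool goes at most 41.7 mm and 7.16 degrees, less where a joint would pass 70% of its speed; a pose out of reach is approached as far as the arm can. A call with a gripper value outside its range is refused whole. The fingers move at their own pace and stop on an object; FORCE is the grip in N (left out, the last holds). Time passes only in rows, so rows that repeat a pose let the fingers close, or fill a call up. It gives the time, the measured TCP pose, the force, the opening and the grip force at its end, in the units of the state.
- manip.read_state(): the state, without advancing time (a new reading comes with each control period).
- manip.camera(name): name is "side" or "top" or "wrist"; returns the picture (420x560x3 uint8, blue, green, red); there is no depth.
- manip.camera_info(name): a dict with "camera_matrix" (3x3 intrinsics, pixels), "R" (3x3) and "t" (3): a world point X has camera coordinates R X + t; the wrist camera has in their place "tool_from_camera" (4x4, takes a point from camera to tool coordinates, whose origin is the TCP and whose axes are the flange's). Camera axes: x right, y down, z forward; pixel columns grow to the right and rows downward; lengths in mm; the calibration is good to about 2 mm. A picture is of the moment at which its call begins: read the wrist's pose just before it. camera_info takes no time and is no camera call.
- manip.sign_off(): hands the job in; it is judged then, once.
The state is a dict: "clock": time; "joints": joint angles; "qd": joint speeds; "effort": joint torques, N m; "eef_pos": TCP position; "eef_rot": TCP orientation; "wrist_force": force on the tool from outside, world axes, zero at the start; "moment": the same for the moment, N m; "finger_gap": finger opening in mm; "finger_force": force on a finger pad.
Only numpy, scipy, OpenCV 4.12 (cv2) and the standard library are available. Lean on these libraries where they do the work, as an engineer would, in place of code of your own. Each camera call takes 0.05 s, during which the arm holds its last target. There are 200 camera calls.

## Working session

There is one attempt and no reset: what is moved stays moved. The work goes in short steps, Python scripts to look and compute and a shell command to move; the robot and the scene stay as the last step left them, time stands still between calls to the robot, and variables do not carry over. Pictures are saved under pics/ and viewed, at most 10 in all, crops included, and the job is handed in when it is done.

```bash
mkdir -p pics; python3 - <<'E'
from cell import manip
import cv2,numpy as np
s=manip.read_state();print(s['clock'],s['eef_pos'],s['eef_rot'],s['finger_gap'])
for n in("side","top"):
    cv2.imwrite(f"pics/{n}0.png",manip.camera(n));i=manip.camera_info(n);print(n,{k:np.round(v,3).tolist() for k,v in i.items()})
print(manip.camera_info("wrist"))
E
```

```text
0.0 [247.38396345 490.93379496 204.88876369] [-3.14045961e+00 -7.62496615e-05  2.67477361e+00] 94.2432587318919
side {'camera_matrix': [[411.749, 0.0, 278.685], [0.0, 411.749, 205.503], [0.0, 0.0, 1.0]], 'R': [[-0.995, -0.098, -0.016], [-0.035, 0.499, -0.866], [0.093, -0.861, -0.5]], 't': [591.026, 18.09, 971.213]}
top {'camera_matrix': [[466.808, 0.0, 285.933], [0.0, 466.808, 212.04], [0.0, 0.0, 1.0]], 'R': [[-0.017, -1.0, -0.012], [-0.984, 0.018, -0.176], [0.176, 0.009, -0.984]], 't': [171.776, 581.759, 822.716]}
{'camera_matrix': array([[307.3514431 ,   0.        , 282.15623075],
       [  0.        , 307.3514431 , 213.44067203],
       [  0.        ,   0.        ,   1.        ]]), 'tool_from_camera': array([[ 1.09037689e-03, -9.69841560e-01, -2.43733790e-01,
         7.04784089e+01],
       [ 9.99999043e-01,  8.49992690e-04,  1.09142689e-03,
         5.68617115e-01],
       [-8.51339218e-04, -2.43734747e-01,  9.69841558e-01,
        -1.80281038e+02],
       [ 0.00000000e+00,  0.00000000e+00,  0.00000000e+00,
         1.00000000e+00]])}
```

View pics/top0.png

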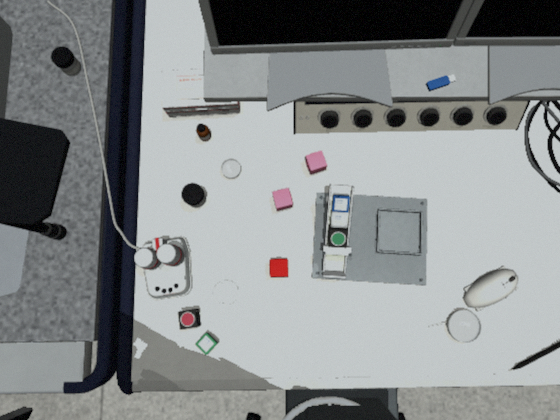

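View pics/side0.png

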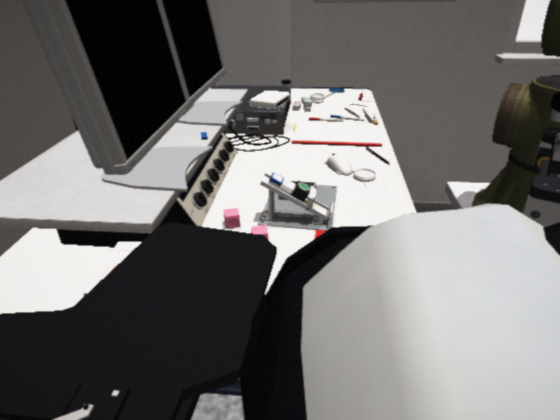

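```bash
python3 - <<'E'
import cv2
a=cv2.imread("pics/top0.png")[175:295,265:435]
b=cv2.imread("pics/side0.png")[160:240,215:365]
a=cv2.resize(a,None,fx=4.7,fy=4.7,interpolation=cv2.INTER_CUBIC)
cv2.imwrite("pics/topc.png",a)
E
```

```text
(no output)
```

View pics/topc.png

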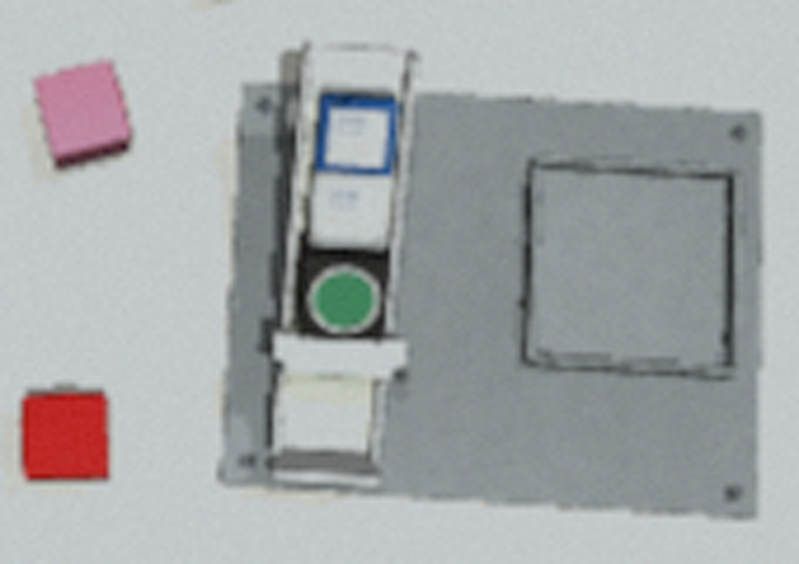

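The crop shows: green-windowed black cube in the chute at full-image px (338,239), against the white bar – the target (tilted, in the chute). The others – pink (283,199), pink (316,162), red (279,268), and the black one with a red window (189,319) – are on the open desk: bystanders. Tray inner corners at crop (530,163), (735,177), (730,373), (525,362).

```bash
cat > h.py <<'E'
import numpy as np
from cell import manip
from scipy.spatial.transform import Rotation as R
from scipy.optimize import least_squares
def proj(n,X,pose=None):
    i=manip.camera_info(n); K=i["camera_matrix"]; X=np.atleast_2d(X)
    if pose is None: c=X@np.array(i["R"]).T+i["t"]
    else:
        T=i["tool_from_camera"]; Rt=R.from_euler('xyz',pose[1]).as_matrix()
        c=((X-pose[0])@Rt-T[:3,3])@T[:3,:3]
    p=c@K.T; return p[:,:2]/p[:,2:]
def d2w(q,P):
    c,s=np.cos(q[2]),np.sin(q[2]); return np.asarray(P,float)@np.array([[c,s,0],[-s,c,0],[0,0,1]])+[q[0],q[1],0]
E
python3 - <<'E'
from h import *
# model points (dispenser frame)
M=np.array([[55,-85,16],[55,-165,16],[-25,-165,16],[-25,-85,16],[-16,0,87]])
px=np.array([[530,163],[735,177],[730,373],[525,362],[344,299]])/4.7+[265,175]
f=lambda q:(proj("top",d2w(q,M))-px).ravel()
r=least_squares(f,[400,-100,0],x_scale=[100,100,1]);print(r.x,f(r.x).round(1))
q=r.x
# base corners backproject z=6 to see dimensions
i=manip.camera_info("top");Ri=np.array(i["R"]);C=-Ri.T@i["t"]
for p in [(243,83),(762,112),(757,517),(220,485)]:
    v=Ri.T@np.linalg.inv(i["camera_matrix"])@[p[0]/4.7+265,p[1]/4.7+175,1]; X=C+v*(6-C[2])/v[2]
    c,s=np.cos(q[2]),np.sin(q[2]);d=X-[q[0],q[1],0];print((X).round(),[round(c*d[0]+s*d[1]),round(-s*d[0]+c*d[1])])
print(d2w(q,[[0,0,0],[-16,0,87],[15,-125,6]]))
E
```

```text
[ 5.44015225e+02  6.91123196e+01 -8.71982628e-02] [ 1.5  0.6 -0.9  0.3 -0.7 -0.4  1.1 -0.9 -0.8  0.4]
[631. 100.   6.] [84, 38]
[ 614. -118.    6.] [86, -180]
[ 446. -104.    6.] [-83, -181]
[463. 114.   6.] [-85, 38]
[[544.01522505  69.11231959   0.        ]
 [528.07601481  70.50572442  87.        ]
 [548.07225936 -56.71907742   6.        ]]
```

```bash

python3 -m inch '[{"gripper":1,"dx":0.02,"dy":-0.034,"wz":5},{"gripper":1,"dx":0.04,"dy":-0.068,"wz":11},{"gripper":1,"dx":0.06,"dy":-0.102,"wz":17},{"gripper":1,"dx":0.08,"dy":-0.136,"wz":22},{"gripper":1,"dx":0.1,"dy":-0.17,"wz":22}]' 20
python3 -m inch '[{"gripper":1,"dx":0.02,"dy":-0.034,"wx":-0.5,"wy":-5.6},{"gripper":1,"dx":0.04,"dy":-0.068,"wx":-1,"wy":-11.2},{"gripper":1,"dx":0.06,"dy":-0.102,"wx":-1.5,"wy":-16.8},{"gripper":1,"dx":0.08,"dy":-0.136,"wx":-2,"wy":-22.4},{"gripper":1,"dx":0.1,"dy":-0.17,"wx":-2.4,"wy":-27.9}]'
python3 -m inch '[{"gripper":1,"dx":0.02,"dy":-0.034},{"gripper":1,"dx":0.04,"dy":-0.068},{"gripper":1,"dx":0.045,"dy":-0.077,"dz":-0.02},{"gripper":1,"dx":0.045,"dy":-0.077,"dz":-0.04},{"gripper":1,"dx":0.045,"dy":-0.077,"dz":-0.05}]'
cat >> h.py <<'E'
q=np.array([544.0,69.1,-0.0872])
def rel(q):
    s=manip.read_state();a=np.radians(28);c,sn=np.cos(q[2]),np.sin(q[2])
    D=np.array([[c,-sn,0],[sn,c,0],[0,0,1]]);S=D@np.array([[np.cos(a),0,-np.sin(a)],[0,1,0],[np.sin(a),0,np.cos(a)]])
    Rt=R.from_euler('xyz',s['eef_rot']); o=d2w(q,[0,0,57])
    print("t",s['clock'],"pos",s['eef_pos'].round(1),"slope-frame",(S.T@(s['eef_pos']-o)).round(1),"F",s['wrist_force'].round(1),"gap",s['finger_gap'].round(1),s['finger_force'])
    T=S@np.array([[-1,0,0],[0,1,0],[0,0,-1]])
    for n,g in(("slope",S),("flat",D)):
        best=min((R.from_matrix(g@np.diag([e,-e,-1]))*Rt.inv() for e in(1,-1)),key=lambda r:r.magnitude());print(n,"rotvec deg",np.degrees(best.as_rotvec()).round(1))
    return S,o
E
python3 - <<'E'
from h import *
import cv2
rel(q);s=manip.read_state();im=manip.camera("wrist")
for X in d2w(q,[[-16,0,87],[-55+40,-85,16],[-25,-165,16],[0,18.5,57]]):print(proj("wrist",X,(s['eef_pos'],s['eef_rot'])))
cv2.imwrite("pics/w1.png",im)
E
```

```text
validation failed for argument at $[0]...
validation failed for argument at $[0]...
validation failed for argument at $[0]...
Traceback (most recent call last):
  File "h.py", line 19, in rel
    print("t",s['clock'],"pos",s['eef_pos'].round(1),"slope-frame",(S.T@(s['eef_pos']-o)).round(1),"F",s['wrist_force'].round(1),"gap",s['finger_gap'].round(1),s['finger_force'])
                                                                                                                                       ^^^^^^^^^^^^^^^^^^^^^
AttributeError: 'float' object has no attribute 'round'
```

The rows were refused, probably because every key must be present. I'll retry the first call with all of them.

```bash
sed -i "s/s\['finger_gap'\].round(1)/round(s['finger_gap'],1)/" h.py
python3 -m inch '[{"gripper":1,"dx":0.02,"dy":-0.034,"dz":0,"wx":0,"wy":0,"wz":5},{"gripper":1,"dx":0.04,"dy":-0.068,"dz":0,"wx":0,"wy":0,"wz":11},{"gripper":1,"dx":0.06,"dy":-0.102,"dz":0,"wx":0,"wy":0,"wz":17},{"gripper":1,"dx":0.08,"dy":-0.136,"dz":0,"wx":0,"wy":0,"wz":22},{"gripper":1,"dx":0.1,"dy":-0.17,"dz":0,"wx":0,"wy":0,"wz":22}]' 20
```

```text
clock: 0.52
eef_pos: [347.9, 319.4, 205.3]
eef_rot: [-3.141, -0.0, 3.065]
wrist_force: [-0.0, -0.6, 0.7]
finger_gap: 93.8
finger_force: 0.0
```

```bash

python3 -m inch '[{"gripper":1,"dx":0.02,"dy":-0.034,"dz":0,"wx":-0.5,"wy":-5.6,"wz":0},{"gripper":1,"dx":0.04,"dy":-0.068,"dz":0,"wx":-1,"wy":-11.2,"wz":0},{"gripper":1,"dx":0.06,"dy":-0.102,"dz":0,"wx":-1.5,"wy":-16.8,"wz":0},{"gripper":1,"dx":0.08,"dy":-0.136,"dz":0,"wx":-2,"wy":-22.4,"wz":0},{"gripper":1,"dx":0.1,"dy":-0.17,"dz":0,"wx":-2.4,"wy":-27.9,"wz":0}]'
python3 -m inch '[{"gripper":1,"dx":0.02,"dy":-0.034,"dz":0,"wx":0,"wy":0,"wz":0},{"gripper":1,"dx":0.04,"dy":-0.068,"dz":0,"wx":0,"wy":0,"wz":0},{"gripper":1,"dx":0.045,"dy":-0.077,"dz":-0.02,"wx":0,"wy":0,"wz":0},{"gripper":1,"dx":0.045,"dy":-0.077,"dz":-0.04,"wx":0,"wy":0,"wz":0},{"gripper":1,"dx":0.045,"dy":-0.077,"dz":-0.05,"wx":0,"wy":0,"wz":0}]'
python3 - <<'E'
from h import *
import cv2
rel(q);s=manip.read_state();im=manip.camera("wrist")
print(proj("wrist",d2w(q,[[-16,0,87],[55,-85,16],[-25,-85,16]]),(s['eef_pos'],s['eef_rot'])))
cv2.imwrite("pics/w1.png",im)
E
```

```text
clock: 0.93
eef_pos: [448.0, 149.7, 205.9]
eef_rot: [-3.139, 0.494, 3.06]
wrist_force: [0.3, 0.3, 0.2]
finger_gap: 94.3
finger_force: 0.0
clock: 1.35
eef_pos: [491.9, 72.8, 153.2]
eef_rot: [-3.14, 0.486, 3.057]
wrist_force: [-0.2, -0.1, -0.9]
finger_gap: 93.8
finger_force: 0.0
t 1.35 pos [491.9  72.8 153.2] slope-frame [ -1.   -0.8 109.5] F [-0.2 -0.1 -0.9] gap 93.8 0.0
slope rotvec deg [ 0.1 -0.1 -0.1]
flat rotvec deg [ 2.5 27.7 -0.1]
[[282.17595852 220.90319609]
 [210.52906317 223.10375057]
 [198.44851478 166.13198501]]
```

View pics/w1.png

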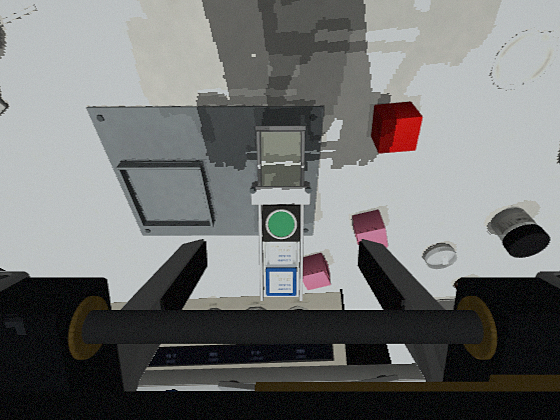

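Green window at (281,223), predicted (282,221), so the model is good to about 1.5 mm. The tray is at (165,195), and the pink and red cubes sit apart on the desk. Next I descend square to the slope.

```bash

python3 -m inch '[{"gripper":1,"dx":0.014,"dy":-0.001,"dz":-0.025,"wx":0,"wy":0,"wz":0},{"gripper":1,"dx":0.027,"dy":-0.002,"dz":-0.049,"wx":0,"wy":0,"wz":0},{"gripper":1,"dx":0.039,"dy":-0.003,"dz":-0.07,"wx":0,"wy":0,"wz":0},{"gripper":1,"dx":0.0475,"dy":-0.0035,"dz":-0.0855,"wx":0,"wy":0,"wz":0},{"gripper":1,"dx":0.0475,"dy":-0.0035,"dz":-0.0855,"wx":0,"wy":0,"wz":0}]'
python3 -c "
from h import *
rel(q)
import cv2;cv2.imwrite('pics/w2.png',manip.camera('wrist')[100:420,150:420])"
```

```text
clock: 1.82
eef_pos: [539.7, 70.5, 67.3]
eef_rot: [-3.139, 0.485, 3.059]
wrist_force: [-0.0, 1.1, -0.6]
finger_gap: 93.8
finger_force: 0.0
t 1.8167 pos [539.7  70.5  67.3] slope-frame [ 1.   1.  11.2] F [-0.   1.1 -0.6] gap 93.8 0.0
slope rotvec deg [ 0.1 -0.2 -0.2]
flat rotvec deg [ 2.5 27.7 -0.3]
```

View pics/w2.png

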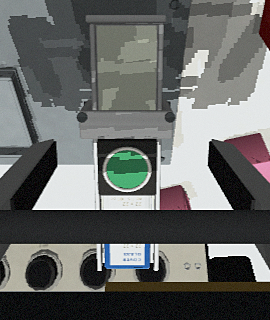

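The green window at crop (127,168) lies about midway between the fingers at (55,150) and (210,150). Closing.

```bash

python3 -m inch '[{"gripper":0.4,"dx":0,"dy":-0.001,"dz":0,"wx":0,"wy":0,"wz":0},{"gripper":0.2,"dx":0,"dy":-0.001,"dz":0,"wx":0,"wy":0,"wz":0},{"gripper":0.2,"dx":0,"dy":-0.001,"dz":0,"wx":0,"wy":0,"wz":0},{"gripper":0.2,"dx":0,"dy":-0.001,"dz":0,"wx":0,"wy":0,"wz":0},{"gripper":0.2,"dx":0,"dy":-0.001,"dz":0,"wx":0,"wy":0,"wz":0}]' 20
python3 -m inch '[{"gripper":0.2,"dx":0,"dy":0,"dz":0,"wx":0,"wy":0,"wz":0},{"gripper":0.2,"dx":0,"dy":0,"dz":0,"wx":0,"wy":0,"wz":0},{"gripper":0.2,"dx":0,"dy":0,"dz":0,"wx":0,"wy":0,"wz":0},{"gripper":0.2,"dx":0,"dy":0,"dz":0,"wx":0,"wy":0,"wz":0},{"gripper":0.2,"dx":0,"dy":0,"dz":0,"wx":0,"wy":0,"wz":0}]'
python3 -c "
from h import *
rel(q)"
```

```text
clock: 2.28
eef_pos: [540.1, 69.7, 70.7]
eef_rot: [-3.14, 0.49, 3.059]
wrist_force: [-0.1, -0.1, -0.2]
finger_gap: 63.9
finger_force: 0.0
clock: 2.7
eef_pos: [539.9, 69.1, 70.0]
eef_rot: [-3.139, 0.488, 3.059]
wrist_force: [0.1, -3.1, 1.2]
finger_gap: 32.6
finger_force: 20.0
t 2.7 pos [539.9  69.1  70. ] slope-frame [ 2.5 -0.4 13.4] F [ 0.1 -3.1  1.2] gap 32.6 20.000039041042328
slope rotvec deg [ 0.1 -0.  -0.2]
flat rotvec deg [ 2.5 27.9 -0.2]
```

```bash

python3 -m inch '[{"gripper":0.2,"dx":0.0015,"dy":0,"dz":0.001,"wx":0,"wy":0,"wz":0},{"gripper":0.2,"dx":-0.003,"dy":0.0005,"dz":0.01,"wx":0,"wy":0,"wz":0},{"gripper":0.2,"dx":-0.012,"dy":0.001,"dz":0.027,"wx":0,"wy":0,"wz":0},{"gripper":0.2,"dx":-0.026,"dy":0.002,"dz":0.054,"wx":0,"wy":0,"wz":0},{"gripper":0.2,"dx":-0.045,"dy":0.004,"dz":0.09,"wx":0,"wy":0,"wz":0}]' 25
python3 -m inch '[{"gripper":0.2,"dx":0,"dy":0,"dz":0,"wx":0,"wy":0,"wz":0},{"gripper":0.2,"dx":0,"dy":0,"dz":0,"wx":0,"wy":0,"wz":0},{"gripper":0.2,"dx":0,"dy":0,"dz":0,"wx":0,"wy":0,"wz":0},{"gripper":0.2,"dx":0,"dy":0,"dz":0,"wx":0,"wy":0,"wz":0},{"gripper":0.2,"dx":0,"dy":0,"dz":0,"wx":0,"wy":0,"wz":0}]'
python3 -c "
from h import *
import cv2
rel(q);cv2.imwrite('pics/w3.png',manip.camera('wrist'))"
```

```text
clock: 3.12
eef_pos: [493.7, 73.4, 158.8]
eef_rot: [-3.139, 0.485, 3.059]
wrist_force: [0.9, 0.2, 0.5]
finger_gap: 32.5
finger_force: 25.0
clock: 3.53
eef_pos: [494.8, 73.5, 158.5]
eef_rot: [-3.139, 0.486, 3.059]
wrist_force: [0.5, 0.6, -1.4]
finger_gap: 32.4
finger_force: 25.0
t 3.5333 pos [494.8  73.5 158.5] slope-frame [4.000e+00 1.000e-01 1.128e+02] F [ 0.5  0.6 -1.4] gap 32.4 24.999813437461853
slope rotvec deg [ 0.1 -0.2 -0.2]
flat rotvec deg [ 2.5 27.7 -0.2]
```

View pics/w3.png

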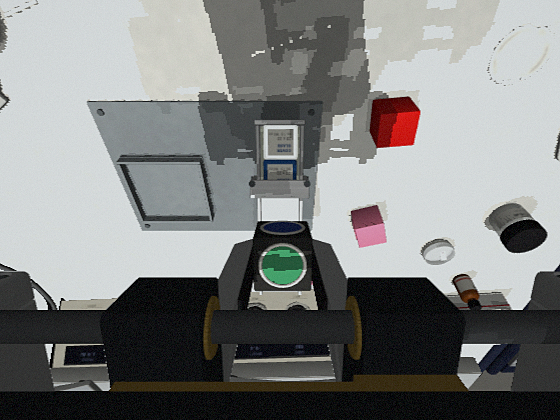

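Both boxes went down: the clear lid is at (283,138) and the blue lid behind it at (280,170), below the bar. The cube is square in the grip. Now over the tray, turned level.

```bash

python3 -m inch '[{"gripper":0.2,"dx":0,"dy":-0.025,"dz":0,"wx":0.5,"wy":5.5,"wz":0},{"gripper":0.2,"dx":0.015,"dy":-0.055,"dz":0,"wx":1,"wy":11,"wz":0},{"gripper":0.2,"dx":0.03,"dy":-0.085,"dz":0,"wx":1.5,"wy":16.6,"wz":0},{"gripper":0.2,"dx":0.045,"dy":-0.115,"dz":-0.01,"wx":2,"wy":22.2,"wz":0},{"gripper":0.2,"dx":0.053,"dy":-0.130,"dz":-0.03,"wx":2.5,"wy":27.7,"wz":-0.2}]'
python3 -m inch '[{"gripper":0.2,"dx":0,"dy":0,"dz":-0.025,"wx":0,"wy":0,"wz":0},{"gripper":0.2,"dx":0,"dy":0,"dz":-0.05,"wx":0,"wy":0,"wz":0},{"gripper":0.2,"dx":0,"dy":0,"dz":-0.07,"wx":0,"wy":0,"wz":0},{"gripper":0.2,"dx":0,"dy":0,"dz":-0.07,"wx":0,"wy":0,"wz":0},{"gripper":0.2,"dx":0,"dy":0,"dz":-0.07,"wx":0,"wy":0,"wz":0}]'
python3 -c "
from h import *
import cv2
rel(q);cv2.imwrite('pics/w4.png',manip.camera('wrist'))"
```

```text
clock: 4.0
eef_pos: [550.1, -59.7, 130.9]
eef_rot: [3.14, 0.002, 3.053]
wrist_force: [-0.7, 1.0, 0.3]
finger_gap: 32.2
finger_force: 25.0
clock: 4.42
eef_pos: [547.5, -56.3, 58.9]
eef_rot: [3.14, 0.001, 3.055]
wrist_force: [0.3, -0.7, -0.2]
finger_gap: 32.7
finger_force: 25.0
t 4.4167 pos [547.5 -56.3  58.9] slope-frame [  13.7 -124.7   -5.1] F [ 0.3 -0.7 -0.2] gap 32.7 24.999799132347107
slope rotvec deg [ -2.5 -27.9  -0. ]
flat rotvec deg [-0.1  0.  -0. ]
```

View pics/w4.png

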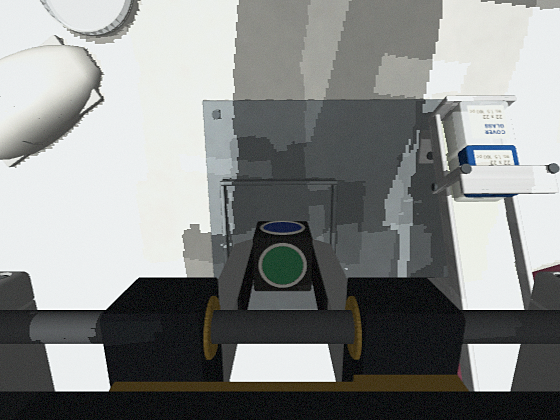

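The cube hangs level over the tray, centred on the tray walls at (228–333, 182). Both boxes are at the stop, clear lid (480,125) then blue (488,160). Lowering.

```bash

python3 -m inch '[{"gripper":0.2,"dx":0.0005,"dy":0,"dz":-0.02,"wx":0,"wy":0,"wz":0},{"gripper":0.2,"dx":0.0005,"dy":0,"dz":-0.033,"wx":0,"wy":0,"wz":0},{"gripper":0.2,"dx":0.0005,"dy":0,"dz":-0.036,"wx":0,"wy":0,"wz":0},{"gripper":0.2,"dx":0.0005,"dy":0,"dz":-0.037,"wx":0,"wy":0,"wz":0},{"gripper":0.2,"dx":0.0005,"dy":0,"dz":-0.037,"wx":0,"wy":0,"wz":0}]'
python3 -m inch '[{"gripper":0.2,"dx":0,"dy":0,"dz":-0.001,"wx":0,"wy":0,"wz":0},{"gripper":0.2,"dx":0,"dy":0,"dz":-0.001,"wx":0,"wy":0,"wz":0},{"gripper":0.2,"dx":0,"dy":0,"dz":-0.002,"wx":0,"wy":0,"wz":0},{"gripper":0.2,"dx":0,"dy":0,"dz":-0.002,"wx":0,"wy":0,"wz":0},{"gripper":0.2,"dx":0,"dy":0,"dz":-0.002,"wx":0,"wy":0,"wz":0}]'
```

```text
clock: 4.88
eef_pos: [549.2, -56.4, 24.2]
eef_rot: [3.141, 0.005, 3.055]
wrist_force: [0.3, 0.6, -0.7]
finger_gap: 32.7
finger_force: 25.0
clock: 5.3
eef_pos: [548.6, -56.4, 21.1]
eef_rot: [3.141, 0.003, 3.055]
wrist_force: [-0.1, -0.3, -0.3]
finger_gap: 32.8
finger_force: 25.0
```

```bash

python3 -m inch '[{"gripper":0.2,"dx":0,"dy":0,"dz":-0.001,"wx":0,"wy":0,"wz":0},{"gripper":0.2,"dx":0,"dy":0,"dz":-0.0015,"wx":0,"wy":0,"wz":0},{"gripper":0.2,"dx":0,"dy":0,"dz":-0.0015,"wx":0,"wy":0,"wz":0},{"gripper":0.2,"dx":0,"dy":0,"dz":-0.0015,"wx":0,"wy":0,"wz":0},{"gripper":0.2,"dx":0,"dy":0,"dz":-0.0015,"wx":0,"wy":0,"wz":0}]'
```

```text
clock: 5.72
eef_pos: [548.8, -56.4, 20.4]
eef_rot: [3.141, 0.004, 3.055]
wrist_force: [-4.1, 0.7, 11.7]
finger_gap: 33.0
finger_force: 25.0
```

Contact at 11.7 N. I open part way, then rise.

```bash

python3 -m inch '[{"gripper":0.5,"dx":0,"dy":0,"dz":0.0005,"wx":0,"wy":0,"wz":0},{"gripper":0.5,"dx":0,"dy":0,"dz":0.0005,"wx":0,"wy":0,"wz":0},{"gripper":0.5,"dx":0,"dy":0,"dz":0.0005,"wx":0,"wy":0,"wz":0},{"gripper":0.5,"dx":0,"dy":0,"dz":0.0005,"wx":0,"wy":0,"wz":0},{"gripper":0.5,"dx":0,"dy":0,"dz":0.0005,"wx":0,"wy":0,"wz":0}]'
python3 -m inch '[{"gripper":0.5,"dx":0,"dy":0,"dz":0.008,"wx":0,"wy":0,"wz":0},{"gripper":0.5,"dx":0,"dy":0,"dz":0.025,"wx":0,"wy":0,"wz":0},{"gripper":0.5,"dx":0,"dy":0,"dz":0.05,"wx":0,"wy":0,"wz":0},{"gripper":0.5,"dx":0,"dy":0,"dz":0.08,"wx":0,"wy":0,"wz":0},{"gripper":0.5,"dx":0,"dy":0,"dz":0.12,"wx":0,"wy":0,"wz":0}]'
python3 -m inch '[{"gripper":0.5,"dx":-0.02,"dy":0,"dz":0.03,"wx":0,"wy":0,"wz":0},{"gripper":0.5,"dx":-0.05,"dy":0,"dz":0.05,"wx":0,"wy":0,"wz":0},{"gripper":0.5,"dx":-0.08,"dy":0,"dz":0.06,"wx":0,"wy":0,"wz":0},{"gripper":0.5,"dx":-0.1,"dy":0,"dz":0.06,"wx":0,"wy":0,"wz":0},{"gripper":0.5,"dx":-0.1,"dy":0,"dz":0.06,"wx":0,"wy":0,"wz":0}]'
python3 -c "
from h import *
import cv2
rel(q);cv2.imwrite('pics/w5.png',manip.camera('wrist'));cv2.imwrite('pics/s5.png',cv2.resize(manip.camera('side')[160:240,215:365],None,fx=5,fy=5,interpolation=2))"
```

```text
clock: 6.13
eef_pos: [548.5, -56.4, 19.8]
eef_rot: [3.14, 0.003, 3.055]
wrist_force: [0.1, -0.4, 0.0]
finger_gap: 47.1
finger_force: 0.0
clock: 6.55
eef_pos: [547.4, -56.2, 140.1]
eef_rot: [3.14, 0.0, 3.055]
wrist_force: [0.9, -0.4, 0.1]
finger_gap: 47.0
finger_force: 0.0
clock: 6.97
eef_pos: [446.3, -56.3, 201.5]
eef_rot: [3.141, 0.005, 3.055]
wrist_force: [0.4, 0.1, 0.0]
finger_gap: 47.0
finger_force: 0.0
t 6.9667 pos [446.3 -56.3 201.5] slope-frame [  -8.5 -133.4  168.1] F [0.4 0.1 0. ] gap 47.0 0.0
slope rotvec deg [ -2.5 -27.6  -0. ]
flat rotvec deg [-0.   0.3 -0. ]
```

View pics/w5.png

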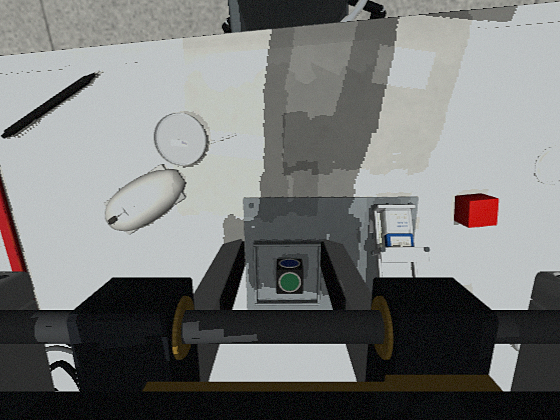

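View pics/s5.png

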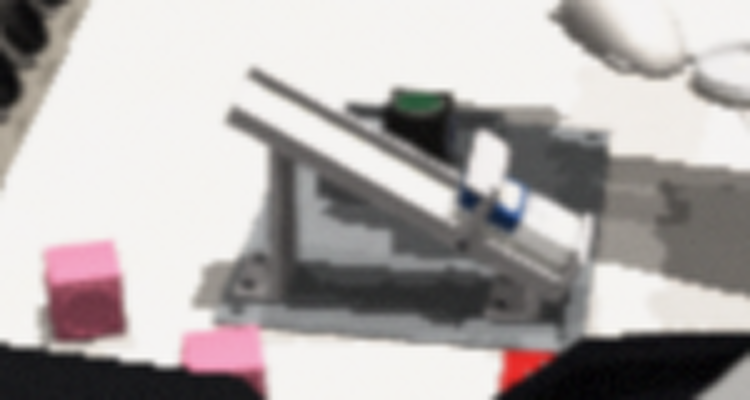

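The cube stands upright in the tray, window at (290,283) inside walls (255–322). Both boxes are below the bar. One numeric check of the rear and front box positions before handing in.

```bash
python3 - <<'E'
from h import *
s=manip.read_state()
sa,ca=.469,.883
for o in((-57,27),(-30,41)):
    P=[[o[0]+dx*ca-22*sa,y,o[1]+dx*sa+22*ca] for dx in(-15,15) for y in(-15,15)]
    print(proj("wrist",d2w(q,P),(s['eef_pos'],s['eef_rot'])).round().tolist())
import cv2;cv2.imwrite("pics/w6.png",cv2.resize(cv2.imread("pics/w5.png")[190:290,350:450],None,fx=6,fy=6,interpolation=2))
E
```

```text
[[385.0, 202.0], [412.0, 202.0], [387.0, 228.0], [414.0, 228.0]]
[[387.0, 229.0], [414.0, 229.0], [390.0, 256.0], [417.0, 256.0]]
```

View pics/w6.png

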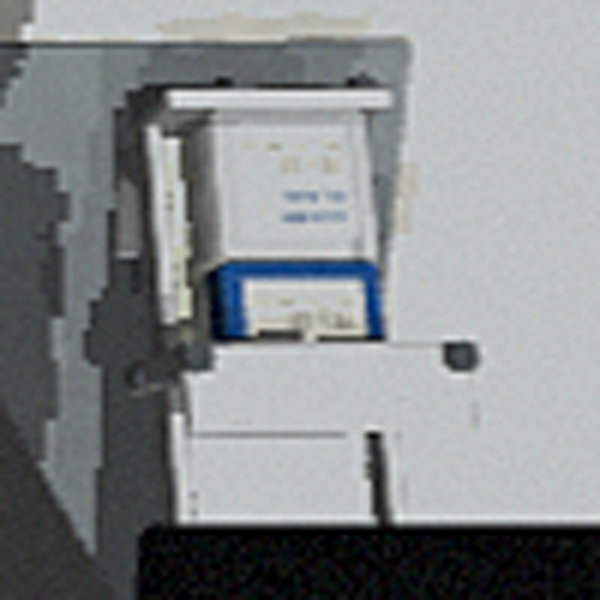

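```bash
python3 - <<'E'
from h import *
s=manip.read_state();p=(s['eef_pos'],s['eef_rot'])
print("tray",proj("wrist",d2w(q,[[55,-85,16],[55,-165,16],[-25,-165,16],[-25,-85,16]]),p).round().tolist())
print("base -x corners",proj("wrist",d2w(q,[[-85,38,6],[-85,-182,6]]),p).round().tolist())
print("stop foot / top",proj("wrist",d2w(q,[[-70,0,20],[-75,0,29]]),p).round().tolist())
E
python3 -m inch '[{"gripper":0.5,"dx":0,"dy":0,"dz":0,"wx":0,"wy":0,"wz":0},{"gripper":0.5,"dx":0,"dy":0,"dz":0,"wx":0,"wy":0,"wz":0},{"gripper":0.5,"dx":0,"dy":0,"dz":0,"wx":0,"wy":0,"wz":0},{"gripper":0.5,"dx":0,"dy":0,"dz":0,"wx":0,"wy":0,"wz":0},{"gripper":0.5,"dx":0,"dy":0,"dz":0,"wx":0,"wy":0,"wz":0}]'
python3 - <<'E'
from h import *
import cv2
s=manip.read_state();a=manip.camera("wrist");cv2.imwrite("pics/w7.png",a);b=cv2.imread("pics/w5.png");h=a[195:245,380:420].astype(int)-b[195:245,380:420];print(s['eef_pos'],abs(h).mean())
# blue-lid rows/cols
m=(a[...,0].astype(int)-a[...,2]>60);m[:190]=0;m[270:]=0;m[:,:350]=0;y,x=np.nonzero(m);print(x.min(),x.max(),y.min(),y.max())
E
```

```text
tray [[318.0, 299.0], [257.0, 299.0], [256.0, 242.0], [320.0, 242.0]]
base -x corners [[420.0, 193.0], [242.0, 193.0]]
stop foot / top [[392.0, 208.0], [395.0, 205.0]]
clock: 7.48
eef_pos: [448.7, -56.3, 199.7]
eef_rot: [3.14, 0.003, 3.055]
wrist_force: [-0.1, -0.9, -0.4]
finger_gap: 47.0
finger_force: 0.0
[448.68333511 -56.32515113 199.68340804] 23.489
387 413 232 244
```

Allowing for the picture's 2–4 px bias, seen at the tray and base edges, the joint between the boxes should be at row 231.5. It is seen at 232, so both boxes are down against the stop. Handing in.

```bash
python3 -c "
from cell import manip
print(manip.sign_off())"
```

```text
the job is handed in; nothing more can be done
None
```

The filter cube stands upright in the tray, both boxes are down under the bar, one behind the other against the end stop, and the job was handed in at about 7.5 s; the hand-in gave no verdict.

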